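# Demagnetise the thumb nuts and gather them in the tray's pouring corner

### The arm

A 7-joint arm with a two-finger parallel gripper is mounted at the origin on the work surface. World frame = base frame: x ahead of the robot, y to its left, z up, the work surface at z = 0. Lengths are in m, angles in rad, forces in N, time in s.
With the tool pointing down it reaches from about 0.425 to 0.925 m from the base axis. Payload 6.8 kg.
Tool frame: the origin (TCP) lies midway between the tips of the shut fingers; the grasp point (between the pads) lies 19 mm behind it; x points along the fingers, y is the direction in which the jaws open and shut, and the axes are right-handed (so a half turn about x gives the same grasp; the last joint's range is limited). The gripper opens to 85 mm and grips with 20 to 120 N. Pads are 22 mm wide; open, the fingers measure 114 mm over their backs; the gripper's body (76 mm by 85 mm) begins 54 mm behind the grasp point. The pads swing forward as they close: fully open they stand 13 mm farther back than shut.
Start: joints at [1.039, 0.477, 0.022, 1.555, -0.011, 1.109, -0.083], TCP at [0.278, -0.615, 0.231] pointing down, gripper open.
Joint ranges: [-2.96, 2.96], [-0.34, 2.1], [-1.41, 1.46], [0.24, 2.44], [-1.37, 4.51], [0.17, 1.92], [-2.96, 2.96]. Speed limits (rad/s): [2.39, 2.39, 3.14, 3.14, 3.14, 3.14, 3.14].

### API

Orientations are given as a rotation vector (axis times angle).
In Python, from bench import r gives the robot as it stands.
- The arm moves only by the tool carry_out, never from a script. Its argument "targets" is one flat list of numbers, 7 for each row, row after row: the finger opening in m, from 0 to 0.0854, then the shift along the tool's x, y, z in m, then the turn, a rotation vector about the tool's x, y, z in units of 5 degrees (1.0 is 5 degrees). A call has 1 to 12 rows; each row is the pose to reach, as a shift and turn from the pose measured when the call began, along the tool's axes at that moment; what a row does not reach only later rows make up. A row lasts 1/8 s, in which the tool goes at most 62.5 mm and 10.7 degrees, less where a joint would pass 70% of its speed; a pose out of reach is approached as far as the arm can. A call with a gripper value outside its range is refused whole. The fingers move at their own pace and stop on an object; "squeeze" is the grip in N (left out, the last holds). Time passes only in rows, so rows that repeat a pose let the fingers close. It gives the time, the measured TCP pose, the force and the opening at its end, in the units of the state.
- r.get_obs(): the state, without advancing time (a new reading comes with each control period).
- r.grab_frame(name): name is "side" or "top"; returns the picture (420x560x3 uint8, blue, green, red); there is no depth.
- r.camera_info(name): a dict with "fx", "fy", "cx", "cy" (pixels), "xyz" and "orientation" of the camera in the world. Camera axes: x right, y up, looking along -z (the intrinsics and any distortion apply to the point x, -y, -z); pixel columns grow to the right and rows downward; lengths in m; the calibration is good to about 2 mm. A picture is of the moment at which its call begins. camera_info takes no time and is no camera call.
- r.hand_in(): hands the job in, once; it reports no verdict.
The state is a dict: "clock": time; "joints": joint angles; "qvel": joint speeds; "tau": joint torques, N m; "tcp_pos": TCP position; "orientation": TCP orientation; "contact_force": force on the tool from outside, world axes, zero at the start; "moment": the same for the moment, N m; "grip_width": finger opening in m.
Only numpy, scipy, OpenCV 4.12 (cv2) and the standard library are available. Lean on these libraries where they do the work, as an engineer would, in place of code of your own. Each camera call takes 0.05 s, during which the arm holds its last target. There are 200 camera calls.

### The job

Take the small steel tray by the black grip of its handle and, holding it level and centred over the sprung plate of the demagnetiser, press it down until the plate is fully home. Then lift the tray clear and tilt it steeply (about 35 degrees) towards its corner with the pouring lip, so that all four loose nuts slide together into that corner and none is spilt. Finish while still holding the tray tilted in the air, well above the bench and touching nothing else; do not put it down or let go, and leave the other things on the bench where they lie.

Things in the scene. Friction and masses are not known exactly. Their poses are not given: they have to be found in the camera images.
- tray: loose open steel tray, 150 (its x) x 110 (y) x 32 mm (z), walls and floor 3 mm, about 0.22 kg; origin: centre of its underside, z up. A rigid arched handle stands over its middle: posts outside the long walls (x = 0, y = +-57 mm), a crossbar along y with a black grip block. A small pouring lip, a flat steel tab jutting 20 mm out at rim height, marks the corner at -x, -y only
- tray_grip (a point): centre of the black grip block on the tray's handle, 84 mm above the tray's underside and over its middle; the block is 14 mm thick (tray's x, close the fingers in this direction), 56 mm long (y) and 24 mm tall (z); the crossbar beyond its ends is 8 x 8 mm
- tray_corner (a point): inner corner of the tray's floor under the pouring lip, at (-72, -52, 3) mm in the tray's frame
- nut0: loose round steel thumb nut lying flat in the tray, 18 mm across, 12 mm high, 20 g; origin at the centre of its underside. It slides on the smooth floor once tilted 9 to 14 degrees; to gather all past walls and each other, tilt about 35 degrees towards the corner, along the bisector of its two walls
- nut1: loose round steel thumb nut lying flat in the tray, 18 mm across, 12 mm high, 20 g; origin at the centre of its underside. It slides on the smooth floor once tilted 9 to 14 degrees; to gather all past walls and each other, tilt about 35 degrees towards the corner, along the bisector of its two walls
- nut2: loose round steel thumb nut lying flat in the tray, 18 mm across, 12 mm high, 20 g; origin at the centre of its underside. It slides on the smooth floor once tilted 9 to 14 degrees; to gather all past walls and each other, tilt about 35 degrees towards the corner, along the bisector of its two walls
- nut3: loose round steel thumb nut lying flat in the tray, 18 mm across, 12 mm high, 20 g; origin at the centre of its underside. It slides on the smooth floor once tilted 9 to 14 degrees; to gather all past walls and each other, tilt about 35 degrees towards the corner, along the bisector of its two walls
- demag: demagnetiser, a grey box fixed to the bench, 140 (x) x 120 (y) x 40 mm with a sprung metal plate on top; origin at the centre of its underside
- plate_top (a point): centre of the upper face of the sprung plate, 120 x 100 mm, 56 mm above the bench when free; it sinks straight down with the plate
- plate (a joint): how far the sprung plate is pressed down: 0 free, 0.008 m fully home against its stop. It begins to yield at about 5 N, and takes about 11 N in all (the loaded tray's weight of about 3 N included) to be fully home; it springs back
- screwdriver: bystander: screwdriver 170 mm long lying on the bench between the tray and the demagnetiser; to be left alone
- phone: bystander: opened phone 150 x 72 x 8 mm lying at one side of the work area; to be left alone
- tweezers: bystander: steel tweezers 120 mm long, 4 mm high, lying at one side of the work area; to be left alone
- flux_jar: bystander: white jar, 52 mm across, 45 mm tall, beyond the work area; to be left alone
- solder_spool: bystander: small steel spool, 58 mm across, 35 mm tall, beyond the work area; to be left alone
- cleaner: bystander: white bottle, 60 mm across, 130 mm tall, beyond the work area; to be left alone
There are look-alikes about, which are no part of the job. What is shaped like the tray but brown is not meant.

How it is judged:
On the way, in this order (a step that is already met when the one before it is completed fails the run):
1. the held tray, level and centred on the sprung plate, presses it fully home (value of joint plate above 0.0072 m and contact force between tray and demag above 7 N and contact force between the fingers and tray above 3 N and horizontal distance between tray and plate_top below 0.03 m and angle between tray's own z axis and vertical below 0.15 rad), for 0.2 s.
2. the tray is lifted clear of the plate (value of joint plate below 0.002 m and contact force between tray and demag below 0.1 N and height (world z) of tray above 0.09 m), for 0.1 s.
At the end, for the whole second after the job is handed in: The tray is held in the air, still, tilted 20 to 60 degrees, its underside centre over 0.11 m and its lip corner over 0.04 m above the bench, touching neither demagnetiser nor bystanders; all four nuts rest with their origins within 60 mm of the inner corner under the lip (angle between tray's own z axis and vertical between 0.35 and 1.05 rad and height (world z) of tray above 0.11 m and height (world z) of tray_corner above 0.04 m and contact force between the fingers and tray above 3 N and contact force between tray and demag below 0.1 N and contact force between tray and screwdriver below 0.1 N and contact force between tray and phone below 0.1 N and contact force between tray and tweezers below 0.1 N and contact force between tray and flux_jar below 0.1 N and contact force between tray and solder_spool below 0.1 N and contact force between tray and cleaner below 0.1 N and linear speed of each of tray, nut0, nut1, nut2, nut3 below 0.03 m/s and distance between each of nut0, nut1, nut2, nut3 and tray_corner below 0.06 m); the arm keeps its last pose, push and grip.
It fails at once if a nut is spilt from the tray (distance between any of nut0, nut1, nut2, nut3 and tray above 0.11 m).
It fails at once if a bystander is moved by more than 30 mm (distance of any of screwdriver, phone, tweezers, flux_jar, solder_spool, cleaner from where it was at the start of the episode above 0.03 m).
It also fails if it takes over 48 s, if anything falls off the work surface, if the arm or the gripper's body presses on something with over 40 N, if the wrist force passes 120 N, or if a joint passes its speed limit or range.

## Working session

There is one attempt and no reset: what is moved stays moved. The work goes in short steps, Python scripts to look and compute and a tool call to move; the robot and the scene stay as the last step left them, time stands still between calls to the robot, and variables do not carry over. Pictures are saved under pics/ and viewed, about 8 in all and at most 12, crops included, and the job is handed in when it is done.

Besides the shell and the picture viewer there is one more tool, called by a JSON object that holds its "op" and its "data", one argument or row to a line. carry_out: Moves the arm, as the interface text tells. Its arguments: {"type":"object","properties":{"targets":{"type":"array","items":{"type":"number"}},"squeeze":{"type":"number"}},"required":["targets"]}

```bash
mkdir -p pics
python3 - <<'E'
from bench import r
import cv2
for n in("top","side"):
    cv2.imwrite(f"pics/{n}0.png",r.grab_frame(n)); print(n,r.camera_info(n))
print(r.get_obs())
E
```

```text
top {'fx': 409.31486106570566, 'fy': 409.31486106570566, 'cx': 287.58088270336543, 'cy': 212.8050567243844, 'xyz': array([0.46032661, 0.08703879, 1.30251915]), 'orientation': array([ 0.06949416, -0.06986654, -1.55318194])}
side {'fx': 507.27844554579644, 'fy': 507.27844554579644, 'cx': 275.3090244740627, 'cy': 212.12668166941805, 'xyz': array([-0.30414871, -0.9778139 ,  1.18747041]), 'orientation': array([ 0.85879858, -0.30423399, -0.64562983])}
{'clock': 0.1, 'joints': array([ 1.03889543,  0.47774707,  0.02235513,  1.55631547, -0.01152257,
        1.10930067, -0.08311065]), 'qvel': array([-0.00019674, -0.00016066,  0.00078448, -0.00236104, -0.00041407,
       -0.00018757, -0.00024016]), 'tau': array([ 5.42439491e-03, -5.97760963e+01,  1.61459494e+00, -2.81954080e+01,
        1.29305638e-02,  5.10688842e-03,  8.63315222e-06]), 'tcp_pos': array([ 0.27735644, -0.61481717,  0.23041897]), 'orientation': array([ 1.98764821,  0.4292957 , -1.98855898]), 'contact_force': array([ 0.38212495, -0.30077345,  0.53747851]), 'moment': array([0.00869297, 0.04719731, 0.03257748]), 'grip_width': 0.08555496729624568}
```

View pics/top0.png

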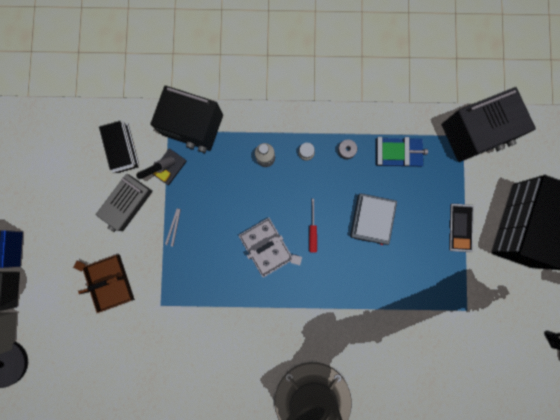

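View pics/side0.png

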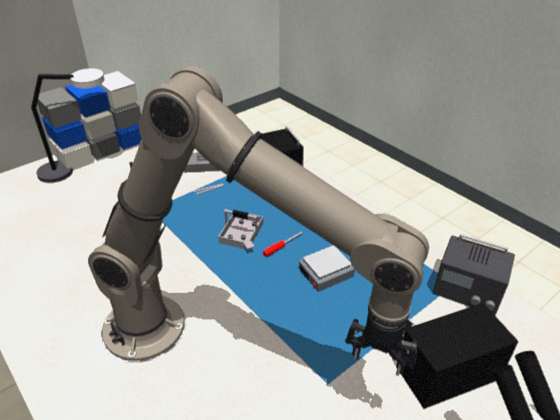

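Top view: the steel tray with grip is at about (265,247), its lip at (296,260). The brown look-alike is at (108,283) and is not meant. The demagnetiser is at (374,218) and the screwdriver lies at (313,225) between them. The side view agrees: tray (241,229), demag (327,267). I'll confirm in an enlarged crop.

```bash
cat > h.py <<'E'
import numpy as np, cv2
from scipy.spatial.transform import Rotation as R
from bench import r
def cam(n):
    c=r.camera_info(n); return c,R.from_rotvec(c["orientation"]).as_matrix(),np.array(c["xyz"])
def ray(n,u,v):
    c,M,o=cam(n); return o,M@np.array([(u-c["cx"])/c["fx"],-(v-c["cy"])/c["fy"],-1.])
def onz(n,u,v,z):
    o,d=ray(n,u,v); return o+d*(z-o[2])/d[2]
def proj(n,p):
    c,M,o=cam(n); q=M.T@(np.array(p)-o); return c["cx"]-c["fx"]*q[0]/q[2], c["cy"]+c["fy"]*q[1]/q[2]
def toTool(dp):  # world shift -> tool axes
    return R.from_rotvec(r.get_obs()["orientation"]).inv().apply(dp)
E
python3 - <<'E'
from h import *
im=cv2.imread("pics/top0.png")
a=cv2.resize(im[205:290,225:310],(400,400),interpolation=cv2.INTER_CUBIC)
b=cv2.resize(im[180:265,330:415],(400,400),interpolation=cv2.INTER_CUBIC)
s=cv2.imread("pics/side0.png"); s=cv2.resize(s[195:262,200:333],(800,400))[:,:400]
s2=cv2.resize(cv2.imread("pics/side0.png")[230:300,285:365],(400,200))
cv2.imwrite("pics/c1.png",np.hstack([a,b]))
print(R.from_rotvec(r.get_obs()["orientation"]).as_matrix().round(3))
E
```

```text
[[-0.001  0.411 -0.912]
 [ 0.001 -0.912 -0.411]
 [-1.    -0.002  0.   ]]
```

View pics/c1.png

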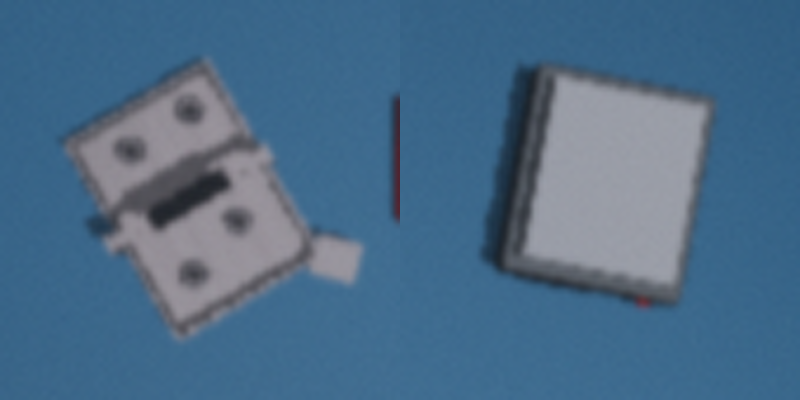

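The crop shows a grey steel tray with four nuts, a black grip centred at crop (188,199) and the lip at its lower-right corner (338,258), so this is the tray meant. The right half shows the demag plate with crop corners of about (552,72), (712,100), (680,288), (523,255). Next I measure both by masks.

Run:
```python
from h import *
im=cv2.imread("pics/top0.png"); k=85/400
def crop(u,v,x0,y0): return (x0+(u+.5)*k-.5, y0+(v+.5)*k-.5)
# tray rim corners by hand-read crop
C=[onz("top",*crop(*p,225,205),.032)[:2] for p in [(207,60),(66,142),(180,337),(313,250)]]
print("tray",np.round(C,3),"c",np.mean(C,0).round(4),[round(float(np.linalg.norm(C[i]-C[i-1])),3) for i in range(4)])
# grip via mask
g=cv2.cvtColor(im,cv2.COLOR_BGR2GRAY); m=np.zeros_like(g); s=np.s_[236:258,252:278]; m[s]=(g[s]<50)*255
n,l,st,ce=cv2.connectedComponentsWithStats(m); i=1+np.argmax(st[1:,4]); print(st[i],ce[i])
rc=cv2.minAreaRect(cv2.findContours((l==i).astype('u1'),0,2)[0][0]); print(rc)
print("grip",onz("top",*ce[i],.096))
bp=np.array([onz("top",*q,.096)[:2] for q in cv2.boxPoints(rc)]);print(np.round(bp,3))
lip=onz("top",*crop(338,258,225,205),.031); print("lip",lip)
m=(g>110).astype('u1'); m[:, :340]=0;m[:,405:]=0;m[:185]=0;m[250:]=0
c=max(cv2.findContours(m,0,2)[0],key=cv2.contourArea); rc=cv2.minAreaRect(c);print(rc)
P=np.array([onz("top",*q,.056)[:2] for q in cv2.boxPoints(rc)]);print("plate",P.round(3),P.mean(0).round(4),[round(float(np.linalg.norm(P[i]-P[i-1])),3) for i in range(4)])
for nm,A in(("tray",np.array(C)),("plate",P)):
  for i in range(4):
    d=A[i]-A[i-1];print(nm,round(float(np.linalg.norm(d)),3),np.degrees(np.arctan2(d[1],d[0])).round(1))
```

```text
tray [[0.558 0.147]
 [0.503 0.238]
 [0.377 0.16 ]
 [0.435 0.074]] c [0.4681 0.1549] [0.143, 0.107, 0.148, 0.104]
[257 242  16  10  54] [264.44444444 246.64814815]
((264.4999694824219, 246.5), (3.429971694946289, 16.463863372802734), 59.03623962402344)
grip [0.46697727 0.15395113 0.096     ]
[[0.459 0.177]
 [0.484 0.136]
 [0.476 0.131]
 [0.45  0.172]]
lip [0.42963556 0.05797109 0.031     ]
((375.4615478515625, 218.19232177734375), (33.14362335205078, 39.81156921386719), 11.309930801391602)
plate [[ 0.509 -0.12 ]
 [ 0.629 -0.143]
 [ 0.61  -0.243]
 [ 0.491 -0.218]] [ 0.5596 -0.181 ] [0.1, 0.122, 0.101, 0.122]
tray 0.143 30.2
tray 0.107 121.3
tray 0.148 -148.3
tray 0.104 -56.0
plate 0.1 79.6
plate 0.122 -11.2
plate 0.101 -100.5
plate 0.122 168.4
```

Sizes check out: the plate measures 122x100 mm and the tray about 146x106 mm. Tray: centre (0.467, 0.154), yaw about 31°. Plate: centre (0.560, -0.181), yaw about -11°. I'll move over the tray by way of a mid waypoint.

{"op": "carry_out", "data": {
  "targets": [0.085, 0, -0.03, -0.05, -1, 0, 0, 0.085, 0, -0.06, -0.1, -2, 0, 0, 0.085, 0, -0.09, -0.15, -3, 0, 0, 0.085, 0, -0.12, -0.2, -4, 0, 0, 0.085, 0, -0.15, -0.25, -5, 0, 0, 0.085, -0.01, -0.18, -0.3, -6, 0, 0, 0.085, -0.02, -0.2, -0.333, -7, 0, 0, 0.085, -0.02, -0.25, -0.355, -8.5, 0, 0, 0.085, -0.02, -0.3, -0.375, -10, 0, 0, 0.085, -0.02, -0.35, -0.395, -11.5, 0, 0, 0.085, -0.02, -0.4, -0.41, -13, 0, 0, 0.085, -0.02, -0.45, -0.43, -14.5, 0, 0],
  "squeeze": 80
}}

```text
clock: 1.6
tcp_pos: [0.4835, -0.0264, 0.2509]
orientation: [1.119, 1.266, -1.119]
contact_force: [0.4, 1.1, 0.4]
grip_width: 0.0851
```

```bash
cat >> h.py <<'E'
def goal(p,yaw,tilt=None):
    """tool shift (m) and turn (5deg units) to world TCP p, tool down with tool y at yaw deg"""
    M=R.from_rotvec(r.get_obs()["orientation"]); y=np.array([np.cos(np.radians(yaw)),np.sin(np.radians(yaw)),0])
    x=np.array([0,0,-1.]); G=R.from_matrix(np.c_[x,y,np.cross(x,y)])
    if tilt is not None: G=R.from_rotvec(tilt)*G
    return M.inv().apply(np.array(p)-r.get_obs()["tcp_pos"]).round(4),(np.degrees((M.inv()*G).as_rotvec())/5).round(2)
E
python3 - <<'E'
from h import *
o=r.get_obs();print(R.from_rotvec(o["orientation"]).as_matrix().round(3),o["joints"].round(3))
print(goal((.467,.1545,.17),31)); print(goal((.467,.1545,.065),31))
E
```

```text
[[-0.001  0.993  0.122]
 [ 0.001  0.122 -0.993]
 [-1.    -0.001 -0.001]] [ 0.376  0.179 -0.501  1.947  0.098  1.04  -0.046]
(array([ 0.0812,  0.0058, -0.1815]), array([-4.8 , -0.02,  0.01]))
(array([ 0.1862,  0.0059, -0.1814]), array([-4.8 , -0.02,  0.01]))
```

{"op": "carry_out", "data": {
  "targets": [0.085, 0.01, 0.002, -0.05, -1.5, 0, 0, 0.085, 0.02, 0.004, -0.1, -3, 0, 0, 0.085, 0.05, 0.006, -0.15, -4, 0, 0, 0.085, 0.08, 0.006, -0.1815, -4.8, 0, 0, 0.085, 0.08, 0.006, -0.1815, -4.8, 0, 0, 0.085, 0.08, 0.006, -0.1815, -4.8, 0, 0]
}}

```text
clock: 2.35
tcp_pos: [0.4674, 0.1538, 0.1712]
orientation: [0.803, 1.419, -0.803]
contact_force: [-0.4, -0.9, 1.0]
grip_width: 0.0848
```

Run:
```python
from h import *
o=r.get_obs();print(o["tcp_pos"],o["joints"].round(3),goal((.467,.1545,.065),31))
t=r.grab_frame("top");s=r.grab_frame("side")
print(proj("side",(.467,.1545,.084)),proj("top",(.467,.1545,.084)))
u,v=map(int,proj("side",(.467,.1545,.1)))
cv2.imwrite("pics/c2.png",np.hstack([cv2.resize(t[190:290,215:315],(400,400)),cv2.resize(s[v-50:v+50,u-50:u+50],(400,400))]))
```

```text
[0.46744149 0.15376659 0.17124942] [ 0.107  0.319 -0.649  2.009  0.244  0.891 -0.133] (array([ 1.063e-01,  1.000e-04, -7.000e-04]), array([-0.01, -0.01,  0.01]))
(np.float64(240.0637801699388), np.float64(213.9551377093123)) (np.float64(264.4834393935104), np.float64(246.6634791122081))
```

View pics/c2.png

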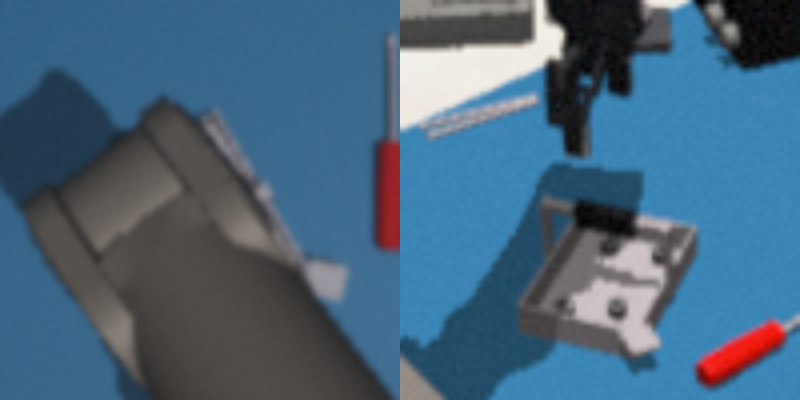

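The side crop shows the grip block at about (606,215), where it was predicted, with the open fingers above it and the handle along the expected direction. Descending and closing.

{"op": "carry_out", "data": {
  "targets": [0.085, 0.03, 0, -0.0005, 0, 0, 0, 0.085, 0.06, 0, -0.0005, 0, 0, 0, 0.085, 0.085, 0, -0.0005, 0, 0, 0, 0.085, 0.106, 0, -0.0005, 0, 0, 0, 0.085, 0.106, 0, -0.0005, 0, 0, 0, 0.03, 0.106, 0, -0.0005, 0, 0, 0, 0.005, 0.106, 0, -0.0005, 0, 0, 0, 0.005, 0.106, 0, -0.0005, 0, 0, 0, 0.005, 0.106, 0, -0.0005, 0, 0, 0, 0.005, 0.106, 0, -0.0005, 0, 0, 0, 0.005, 0.106, 0, -0.0005, 0, 0, 0, 0.005, 0.106, 0, -0.0005, 0, 0, 0],
  "squeeze": 80
}}

```text
clock: 3.95
tcp_pos: [0.468, 0.1538, 0.0664]
orientation: [0.805, 1.417, -0.804]
contact_force: [-1.5, -0.8, 6.2]
grip_width: 0.0128
```

{"op": "carry_out", "data": {
  "targets": [0.005, -0.005, 0, 0, 0, 0, 0, 0.005, -0.015, 0, 0, 0, 0, 0, 0.005, -0.03, 0, 0, 0, 0, 0, 0.005, -0.045, 0, 0, 0, 0, 0, 0.005, -0.06, 0, 0, 0, 0, 0, 0.005, -0.075, 0, 0, 0, 0, 0, 0.005, -0.09, 0, 0, 0, 0, 0, 0.005, -0.1, 0, 0, 0, 0, 0, 0.005, -0.105, 0, 0, 0, 0, 0, 0.005, -0.105, 0, 0, 0, 0, 0]
}}

```text
clock: 5.2
tcp_pos: [0.468, 0.1537, 0.1715]
orientation: [0.805, 1.416, -0.803]
contact_force: [-0.1, -0.2, -3.1]
grip_width: 0.0128
```

Run:
```python
from h import *
o=r.get_obs();print(o["tcp_pos"],o["joints"].round(3),o["contact_force"],o["grip_width"]);z=o["tcp_pos"][2]
print(goal((.51,-.02,z),10),goal((.5596,-.181,z),-11))
s=r.grab_frame("side")
cv2.imwrite("pics/c3.png",cv2.resize(s[130:260,160:340],(720,520)))
```

```text
[0.46797519 0.15374645 0.17150451] [ 0.11   0.319 -0.653  2.009  0.248  0.89  -0.137] [-0.09849561 -0.19978966 -3.10853683] 0.01276225783569276
(array([-0.    , -0.053 ,  0.1707]), array([ 4.17, -0.  , -0.01])) (array([-0.    , -0.093 ,  0.3344]), array([ 8.37, -0.  , -0.01]))
```

View pics/c3.png

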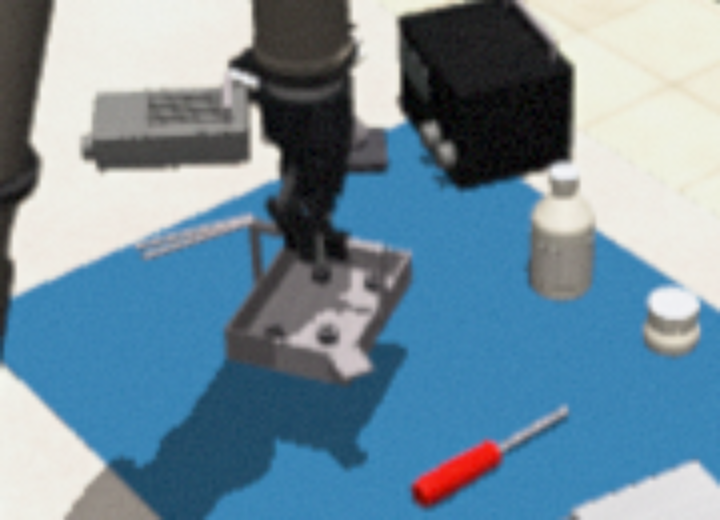

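The tray is lifted and looks level, its weight reads 3.1 N and the nuts are inside. Carrying it over the plate.

{"op": "carry_out", "data": {
  "targets": [0.005, 0, -0.003, 0.01, 0.25, 0, 0, 0.005, 0, -0.009, 0.033, 0.85, 0, 0, 0.005, 0, -0.019, 0.067, 1.7, 0, 0, 0.005, 0, -0.028, 0.1, 2.5, 0, 0, 0.005, 0, -0.039, 0.14, 3.5, 0, 0, 0.005, 0, -0.05, 0.18, 4.5, 0, 0, 0.005, 0, -0.061, 0.22, 5.5, 0, 0, 0.005, 0, -0.073, 0.26, 6.5, 0, 0, 0.005, 0, -0.082, 0.294, 7.4, 0, 0, 0.005, 0, -0.088, 0.318, 7.95, 0, 0, 0.005, 0, -0.093, 0.334, 8.37, 0, 0, 0.005, 0, -0.093, 0.334, 8.37, 0, 0]
}}

```text
clock: 6.75
tcp_pos: [0.5592, -0.1815, 0.1709]
orientation: [1.35, 1.112, -1.35]
contact_force: [-0.2, -0.3, -2.9]
grip_width: 0.013
```

Run:
```python
from h import *
o=r.get_obs();print(o["tcp_pos"],o["joints"].round(3),o["contact_force"],o["grip_width"]);z=o["tcp_pos"][2]
print(goal((.5596,-.181,z),-11))
s=r.grab_frame("side");t=r.grab_frame("top")
cv2.imwrite("pics/c4.png",np.hstack([cv2.resize(s[190:300,270:380],(400,400)),cv2.resize(t[170:270,325:425],(400,400))]))
```

```text
[ 0.5592148  -0.18153427  0.17089224] [ 0.481  0.423 -0.352  1.809  0.176  0.94  -0.139] [-0.1649879  -0.33121209 -2.92747955] 0.013003624288114914
(array([ 0.    ,  0.0003, -0.0006]), array([-0.02, -0.  ,  0.  ]))
```

View pics/c4.png

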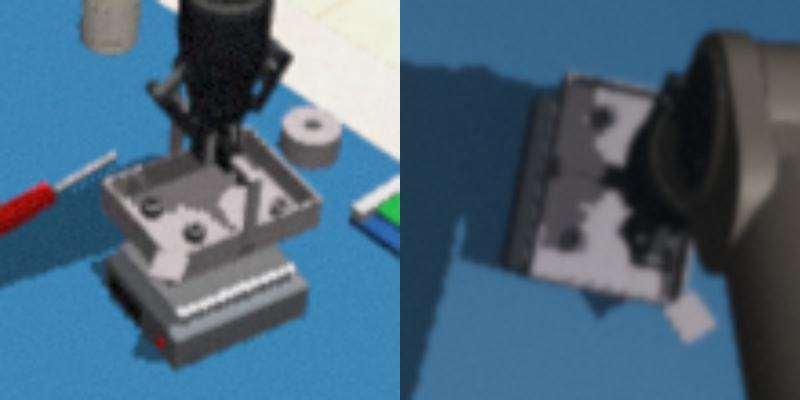

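The tray hangs level and square over the plate with the nuts inside. Lowering it.

{"op": "carry_out", "data": {
  "targets": [0.005, 0.01, 0, 0, 0, 0, 0, 0.005, 0.02, 0, 0, 0, 0, 0, 0.005, 0.03, 0, 0, 0, 0, 0, 0.005, 0.038, 0, 0, 0, 0, 0, 0.005, 0.043, 0, 0, 0, 0, 0, 0.005, 0.046, 0, 0, 0, 0, 0, 0.005, 0.049, 0, 0, 0, 0, 0, 0.005, 0.051, 0, 0, 0, 0, 0, 0.005, 0.052, 0, 0, 0, 0, 0, 0.005, 0.052, 0, 0, 0, 0, 0]
}}

```text
clock: 8.1
tcp_pos: [0.5594, -0.1791, 0.1194]
orientation: [1.349, 1.114, -1.347]
contact_force: [-1.6, 0.3, 3.4]
grip_width: 0.0126
```

{"op": "carry_out", "data": {
  "targets": [0.005, 0.002, 0, 0, 0, 0, 0, 0.005, 0.004, 0, 0, 0, 0, 0, 0.005, 0.005, 0, 0, 0, 0, 0, 0.005, 0.006, 0, 0, 0, 0, 0, 0.005, 0.006, 0, 0, 0, 0, 0, 0.005, 0.006, 0, 0, 0, 0, 0]
}}

```text
clock: 8.85
tcp_pos: [0.5594, -0.1791, 0.1144]
orientation: [1.349, 1.113, -1.347]
contact_force: [-4.8, 1.3, 11.5]
grip_width: 0.0129
```

{"op": "carry_out", "data": {
  "targets": [0.005, 0.001, 0, 0, 0, 0, 0, 0.005, 0.002, 0, 0, 0, 0, 0, 0.005, 0.002, 0, 0, 0, 0, 0, 0.005, 0.002, 0, 0, 0, 0, 0, 0.005, 0.002, 0, 0, 0, 0, 0]
}}

```text
clock: 9.48
tcp_pos: [0.5595, -0.1792, 0.1143]
orientation: [1.348, 1.113, -1.347]
contact_force: [-8.9, 1.7, 19.2]
grip_width: 0.013
```

Run:
```python
from h import *
o=r.get_obs();print(o["tcp_pos"],o["contact_force"],o["moment"],R.from_rotvec(o["orientation"]).as_matrix()[:,0].round(4))
s=r.grab_frame("side")
cv2.imwrite("pics/c5.png",cv2.resize(s[190:300,250:380],(780,600)))
```

```text
[ 0.55951909 -0.17916188  0.11433791] [-8.92518121  1.74298906 19.21434643] [0.43977512 1.92395434 0.02089761] [ 9.e-04 -1.e-04 -1.e+00]
```

View pics/c5.png

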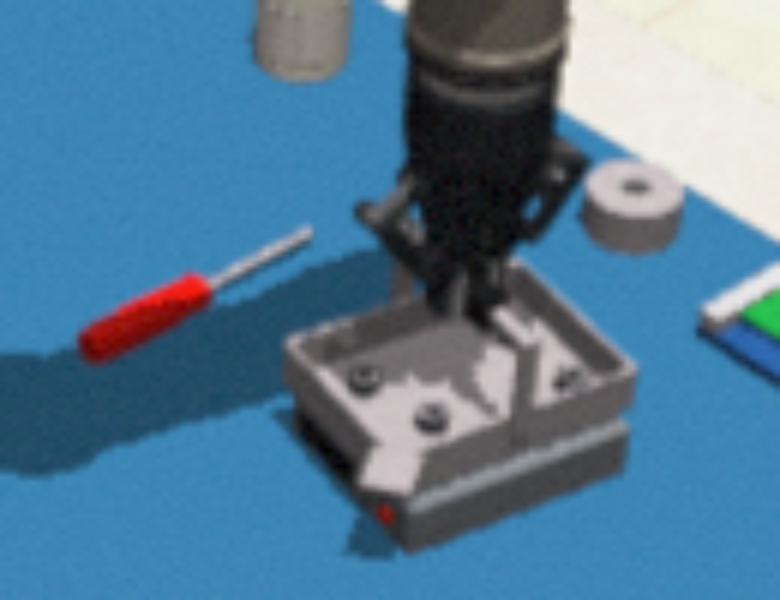

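Two mm more command raised the force by 8 N (to 19 N) while the height did not change. The tray's underside comes out at about 0.048 m, so the plate is on its stop, and the picture shows the tray level on the box. Lifting.

{"op": "carry_out", "data": {
  "targets": [0.005, -0.004, 0, 0, 0, 0, 0, 0.005, -0.01, 0, 0, 0, 0, 0, 0.005, -0.02, 0, 0, 0, 0, 0, 0.005, -0.035, 0, 0, 0, 0, 0, 0.005, -0.055, 0, 0, 0, 0, 0, 0.005, -0.075, 0, 0, 0, 0, 0, 0.005, -0.095, 0, 0, 0, 0, 0, 0.005, -0.115, 0, 0, 0, 0, 0, 0.005, -0.135, 0, 0, 0, 0, 0, 0.005, -0.15, 0, 0, 0, 0, 0, 0.005, -0.16, 0, 0, 0, 0, 0, 0.005, -0.16, 0, 0, 0, 0, 0]
}}

```text
clock: 11.02
tcp_pos: [0.5597, -0.1792, 0.275]
orientation: [1.349, 1.112, -1.346]
contact_force: [0.5, -0.9, -4.1]
grip_width: 0.0128
```

Run:
```python
from h import *
o=r.get_obs();print(o["tcp_pos"],o["contact_force"],o["joints"].round(3),o["grip_width"])
M=R.from_rotvec(o["orientation"]);print(M.as_matrix().round(3))
p=o["tcp_pos"]; gp=p+np.array([0,0,.019])
y=np.radians(-11); a=R.from_euler('z',y).apply(np.array([1,-1,0])/2**.5)
print("axis tool",M.inv().apply(a), "down dir",R.from_euler('z',y).apply([-1,-1,0]))
print(goal(p,-11,a*np.radians(35)))
```

```text
[ 0.55970588 -0.1791799   0.27496228] [ 0.53592514 -0.94872042 -4.11886248] [ 0.496  0.32  -0.369  1.701  0.125  1.141 -0.097] 0.012809582274147514
[[ 0.002  0.982 -0.189]
 [-0.    -0.189 -0.982]
 [-1.     0.002 -0.   ]]
axis tool [0.00143015 0.70576854 0.70844105] down dir [-1.17243618 -0.79081819  0.        ]
(array([0., 0., 0.]), array([0.03, 4.94, 4.93]))
```

{"op": "carry_out", "data": {
  "targets": [0.005, 0, 0, 0, 0, 0.2, 0.2, 0.005, 0, 0, 0, 0, 0.6, 0.6, 0.005, 0, 0, 0, 0, 1, 1, 0.005, 0, 0, 0, 0, 1.4, 1.4, 0.005, 0, 0, 0, 0, 1.8, 1.8, 0.005, 0, 0, 0, 0, 2.2, 2.2, 0.005, 0, 0, 0, 0, 2.6, 2.6, 0.005, 0, 0, 0, 0, 3.1, 3.1, 0.005, 0, 0, 0, 0, 3.6, 3.6, 0.005, 0, 0, 0, 0, 4.1, 4.1, 0.005, 0, 0, 0, 0, 4.6, 4.6, 0.005, 0, 0, 0, 0, 5, 5]
}}

```text
clock: 12.52
tcp_pos: [0.5586, -0.1799, 0.2739]
orientation: [1.815, 1.008, -0.755]
contact_force: [-0.4, 0.2, -3.9]
grip_width: 0.0129
```

{"op": "carry_out", "data": {
  "targets": [0.005, 0, 0, 0, 0, 0, 0, 0.005, 0, 0, 0, 0, 0, 0, 0.005, 0, 0, 0, 0, 0, 0, 0.005, 0, 0, 0, 0, 0, 0, 0.005, 0, 0, 0, 0, 0, 0, 0.005, 0, 0, 0, 0, 0, 0, 0.005, 0, 0, 0, 0, 0, 0, 0.005, 0, 0, 0, 0, 0, 0]
}}

```text
clock: 13.52
tcp_pos: [0.5586, -0.1799, 0.2739]
orientation: [1.815, 1.008, -0.755]
contact_force: [-0.2, -0.1, -3.1]
grip_width: 0.013
```

Run:
```python
from h import *
o=r.get_obs();print(o["tcp_pos"],o["contact_force"],o["joints"].round(3),o["grip_width"])
M=R.from_rotvec(o["orientation"]).as_matrix();up=-M[:,0];print("tilt",np.degrees(np.arccos(up[2])))
tx,ty=M[:,1],-M[:,2]*0+np.cross(up,M[:,1])
org=o["tcp_pos"]+up*(.019-.084-.0016)
cor=org-.072*tx-.052*ty+.003*up
print("org",org,"corner",cor,[proj(n,cor) for n in("side","top")])
for n in("side","top"): print(n,[np.round(proj(n,org+x*tx+y*ty+.032*up)) for x,y in((-.075,-.055),(.075,-.055),(.075,.055),(-.075,.055))])
s=r.grab_frame("side");t=r.grab_frame("top")
cv2.imwrite("pics/c6.png",np.hstack([cv2.resize(s[150:270,270:390],(400,400),interpolation=2),cv2.resize(t[150:290,310:450],(400,400),interpolation=2)]))
```

```text
[ 0.55860657 -0.17988669  0.27388583] [-0.16285267 -0.07091853 -3.11992354] [ 0.968  0.244 -0.546  1.971 -0.625  0.731  0.689] 0.012989094514929193
tilt 35.46597220457867
org [ 0.59066426 -0.15830996  0.21964278] corner [ 0.52214894 -0.18756247  0.17119755] [(np.float64(321.3636145716874), np.float64(238.96629798865277)), (np.float64(386.81230102833774), np.float64(228.5016935661905))]
side [array([320., 238.]), array([363., 210.]), array([342., 182.]), array([300., 209.])]
top [array([393., 234.]), array([414., 183.]), array([379., 176.]), array([359., 230.])]
```

View pics/c6.png

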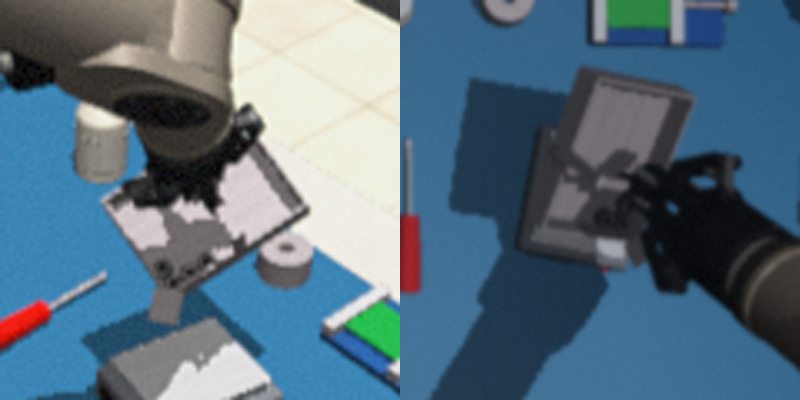

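The nuts appear gathered at the lip corner, around side crop (163-205,270), with something more at (235,240). I'll enlarge it to count them.

Run:
```python
from h import *
ims=[r.grab_frame("side").astype(float) for _ in range(6)]
s=np.mean(ims,0).astype('u1')
c=cv2.resize(s[200:250,300:370],(798,570),interpolation=cv2.INTER_CUBIC)
cv2.imwrite("pics/c7.png",cv2.convertScaleAbs(c,alpha=1.5,beta=10))
```

```text
(no output)
```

View pics/c7.png

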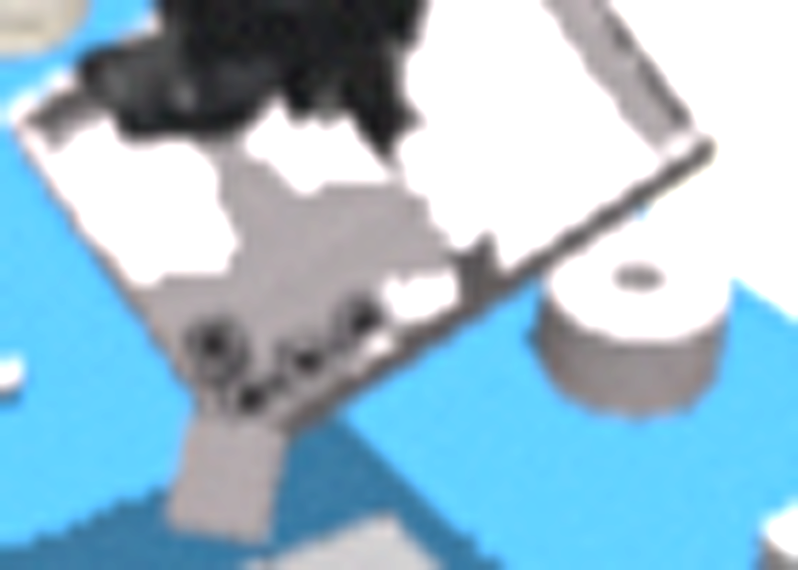

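Four nuts are visible at crop (213,342), (248,395), (303,355) and (362,315). I'll cast these onto the nut-top plane to check their distances to the corner.

Run:
```python
from h import *
o=r.get_obs();M=R.from_rotvec(o["orientation"]).as_matrix();up=-M[:,0];tx=M[:,1];ty=np.cross(up,tx)
org=o["tcp_pos"]+up*(.019-.084-.0016)
for u,v in((213,342),(248,395),(303,355),(362,315),(715,150),(20,115)):
    h=.015 if u not in(715,20) else .032
    c,d=ray("side",300+(u+.5)*70/798-.5,200+(v+.5)*50/570-.5)
    p=c+d*((org+h*up-c)@up)/(d@up)-org; x,y=p@tx*1e3,p@ty*1e3
    print(round(x),round(y),"dist",round(np.hypot(x+72,y+52)))
print(o["clock"],np.abs(o["qvel"]).max())
```

```text
-65 -26 dist 27
-65 -43 dist 12
-47 -42 dist 27
-28 -41 dist 45
69 -60 dist 142
-74 51 dist 103
13.925 0.0036380105983247176
```

```bash
python3 -c "
from bench import r
print(r.hand_in())"
```

```text
the job is handed in; nothing more can be done
None
```

I gripped the steel tray by its black handle and pressed it level and centred onto the demagnetiser plate. I then lifted it clear, tilted it about 35° towards the lip corner, and handed the job in at 13.9 s with the tray still held in the air. No verdict was reported.

- **Press:** The upward force on the tool reached 19 N. The tray's height stopped changing as the push rose, with its underside at about 0.048 m, so the plate was against its stop.
- **Tilt:** The tray is tilted 35.5°. Its underside centre is at about 0.22 m and the lip corner at about 0.17 m, touching nothing.
- **Nuts:** All four are visible in the lip corner, about 12, 27, 27 and 45 mm from it; the limit is 60 mm. The check against the tray's rim corners agreed to about 6 mm.
- **Grip:** It held steady at 13 mm opening. The measured load stayed at 3.1 N, the same as before the press, so nothing was spilt.

No check failed. The one small deviation was a 2 mm sideways shift on contact with the plate, well inside the 30 mm limit.

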